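# Cover the type shaker and hold its run lever

## Task

Run the type shaker: first slide its flat metal cover fully home over the compartment of metal type, before you work the lever. Then press the cross bar of the separate spring-loaded hold-to-run lever down to half of its travel, where the lever arm lies level, and hold it there with the gripper: the program finishes while still holding, and the lever is never pushed right down. Leave the tray of type, the composing stick and the ink can alone.

Things in the scene. Friction and masses are not known exactly. Their poses are not given: they have to be found in the camera images.
- cover_handle (a point): Centre of the black upright grip bar on the shaker's sliding aluminium cover: 16 mm thick along x, 64 mm long along y, 32 mm tall, so 16 mm above the cover plate (140 x 126 mm, level, 60 mm above the table). +x points away from the robot, within 0.45 rad of world x: the cover opens along +x and shuts along -x. Guide rails 63 mm either side of the bar's middle rise 7 mm above the plate.
- cover (a joint): Opening of the cover in m: 0 is fully home over the compartment (against its stop), 0.135 fully open. It slides with about 1.5 N of friction and stays where it is left.
- shaker_mid (a point): Centre of the underside of the shaker, a grey box 300 mm (x) by 150 mm (y), 67 mm tall, fixed to the table. The open compartment of metal type is its half on the -x (robot) side; the cover, when open, stands over its +x half.
- lever_bar (a point): Centre of the black round cross bar at the free, robot-side end of the run lever: 20 mm diameter, 80 mm long along the point's y, level, clear all round. Released, it stands 126 mm above the table; with the lever level, 95 mm. A steel arm (12 mm round, 120 mm long) joins it to the pivot.
- lever (a joint): Angle in rad: 0 released (arm rises 0.26 rad from pivot to bar), 0.26 half travel with the arm level, 0.52 right down. The bar goes down as it grows. A spring returns it to 0: pressing the bar takes about 3 N to start, 7 N at half travel, 11 N right down.
- lever_pivot (a point): Pivot of the lever, between two steel cheeks of the grey station (base 100 x 100 x 40 mm, fixed to the table), 95 mm above the table. The point's x is level and points from bar to pivot, away from the robot, within 0.5 rad of world x; with the lever level the bar's centre lies 120 mm from here along -x, at the same height.
- type_box: Bystander: white open tray of metal type, 80 x 130 x 35 mm, on the table beyond the station; origin under its centre. Leave alone.
- stick: Bystander: flat steel composing stick, 50 x 160 x 19 mm, on the table on the robot's side of the station; origin under its centre. Leave alone.
- ink_can: Bystander: ink can, 70 mm diameter, 60 mm tall, on the table just beyond the far end of the shaker; origin under its centre. Leave alone.

How it is judged:
On the way, in this order (a step that is already met when the one before it is completed fails the run):
1. the cover is fully home over the compartment while the lever is still released (value of joint cover below 0.006 m and value of joint lever below 0.06 rad), for 0.2 s.
2. the lever is pressed to half travel by the gripper (value of joint lever between 0.17 and 0.35 rad and value of joint cover below 0.006 m and contact force between the fingers and lever above 3 N), for 0.3 s.
At the end, for the whole second after the job is handed in: The cover is home (within 6 mm of its stop) and the fingers hold the lever still at half travel (0.26 rad, within 0.09 rad, with more than 3 N of finger contact) through the last second (all of step 2 and velocity of joint lever between -0.1 and 0.1 rad/s); the arm keeps its last pose, push and grip.
It fails at once if the lever is pressed while the cover is not home (value of joint lever above 0.1 rad and value of joint cover above 0.008 m).
It fails at once if the lever is pushed right down (value of joint lever above 0.48 rad).
It fails at once if a bystander is shifted by more than 25 mm (distance of any of type_box, stick, ink_can from where it was at the start of the episode above 0.025 m).
It also fails if it takes over 42 s, if anything falls off the work surface, if the arm or the gripper's body presses on something with over 40 N, if the wrist force passes 120 N, or if a joint passes its speed limit or range.

## Robot

A 6-joint arm with a two-finger parallel gripper is mounted at the origin on the work surface. World frame = base frame: x ahead of the robot, y to its left, z up, the work surface at z = 0. Lengths are in m, angles in rad, forces in N, time in s.
With the tool pointing down it reaches from about 0.325 to 0.85 m from the base axis. Payload 15.5 kg.
Tool frame: the origin (TCP) lies between the finger pads; the fingertips stand 14 mm ahead of it and the grasp point (between the pads) lies 5 mm behind it; z points along the fingers, y is the line along which they close (so a half turn about z gives the same grasp; the last joint's range is limited). The gripper opens to 91 mm and grips with 3 to 60 N. Pads are 32 mm wide; open, the fingers measure 118 mm over their backs; the gripper's body (76 mm by 178 mm) begins 60 mm behind the grasp point.
Start: joints at [-1.403, 0.494, 1.345, -0, 1.302, -0.096], TCP at [0.163, -0.603, 0.228] pointing down, gripper open.
Joint ranges: [-2.91, 2.91], [-0.82, 2.16], [0.22, 2.67], [-1.22, 4.37], [0.12, 2.79], [-3.08, 3.08]. Speed limits (rad/s): [1.89, 1.89, 2.57, 3.01, 3.01, 3.01].

## Interface

Orientations are given as a unit quaternion [x, y, z, w].
In Python, from bench import arm gives the robot as it stands.
- The arm moves only by the shell command python3 -m crank 'ROWS' [FORCE]. ROWS is text: rows parted by semicolons, each of 7 numbers parted by spaces: the shift along the world's x, y, z in m, then the turn, a rotation vector about the world's x, y, z in rad, then the gripper command: -1 is shut, 1 is fully open, values between are in proportion. In form: dx dy dz rx ry rz jaw; .... A call has 1 to 12 rows; each row is the pose to reach, as a shift and turn from the pose commanded when the call began; what a row does not reach only later rows make up. A row lasts 1/8 s, in which the tool goes at most 62.5 mm and 10.7 degrees, less where a joint would pass 70% of its speed; a pose out of reach is approached as far as the arm can. A call with a gripper value outside its range is refused whole. The fingers move at their own pace and stop on an object; FORCE is the grip in N (left out, the last holds). Time passes only in rows, so rows that repeat a pose let the fingers close. It gives the time, the measured TCP pose, the force, the opening and the grip force at its end, in the units of the state.
- arm.observe(): the state, without advancing time (a new reading comes with each control period).
- arm.get_image(name): name is "scene" or "top" or "wrist"; returns (picture, depth): 384x512x3 uint8, red, green, blue; 384x512 float32, m along the optical axis (not along the pixel's ray), 0 where there is no reading.
- arm.get_calibration(name): a dict with "K" (3x3 intrinsics, pixels), "R" (3x3) and "t" (3): a world point X has camera coordinates R X + t. Camera axes: x right, y down, z forward; pixel columns grow to the right and rows downward; lengths in m; the calibration is good to about 2 mm. A picture is of the moment at which its call begins: read the wrist's pose just before it. get_calibration takes no time and is no camera call; for the wrist camera it gives the pose at the moment of the call.
- arm.sign_off(): hands the job in; it is judged then, once.
The state is a dict: "time": time; "qpos": joint angles; "qd": joint speeds; "joint_efforts": joint torques, N m; "tcp_pos": TCP position; "tcp_rot": TCP orientation; "wrist_force": force on the tool from outside, world axes, zero at the start; "torque": the same for the moment, N m; "grip_width": finger opening in m; "finger_force": force on a finger pad.
Only numpy, scipy, OpenCV 4.12 (cv2) and the standard library are available. Lean on these libraries where they do the work, as an engineer would, in place of code of your own. Each camera call takes 0.05 s, during which the arm holds its last target. There are 200 camera calls.

## Working session

There is one attempt and no reset: what is moved stays moved. The work goes in short steps, Python scripts to look and compute and a shell command to move; the robot and the scene stay as the last step left them, time stands still between calls to the robot, and variables do not carry over. Pictures are saved under pics/ and viewed, at most 10 in all, crops included, and the job is handed in when it is done.

```bash
mkdir -p pics; python3 - <<'E'
from bench import arm
import cv2,numpy as np
o=arm.observe();print(o)
for n in("scene","top"):
    p,d=arm.get_image(n);c=arm.get_calibration(n);np.savez(n+'.npz',p=p,d=d,**c)
    cv2.imwrite(f'pics/{n}0.png',p[:,:,::-1])
    print(n,(-c['R'].T@c['t']).round(3),d.min(),d.max())
E
```

```text
{'time': 0.0, 'qpos': array([-1.40250443e+00,  4.94144334e-01,  1.34611275e+00, -2.57231736e-06,
        1.30246409e+00, -9.54982948e-02]), 'qd': array([ 0.00118386, -0.00050909, -0.00021426, -0.00074459, -0.00148763,
        0.00038046]), 'joint_efforts': array([-2.27597113e-03, -8.78864694e+01, -3.81854725e+01,  7.01718475e-02,
        5.27369650e-02, -6.88641967e-05]), 'tcp_pos': array([ 0.16290942, -0.60304213,  0.22736863]), 'tcp_rot': array([ 9.91314241e-01,  1.31513332e-01, -2.17718165e-05, -5.63840421e-04]), 'wrist_force': array([ 0.49662661, -0.29811861, -0.66232081]), 'torque': array([ 0.01067345, -0.01054497,  0.06591521]), 'finger_force': 0.0, 'grip_width': 0.09131919919428186}
scene [1.024 0.282 0.865] 0.0 2.9031975
top [0.391 0.004 0.947] 0.0 1.8178775
```

View pics/top0.png

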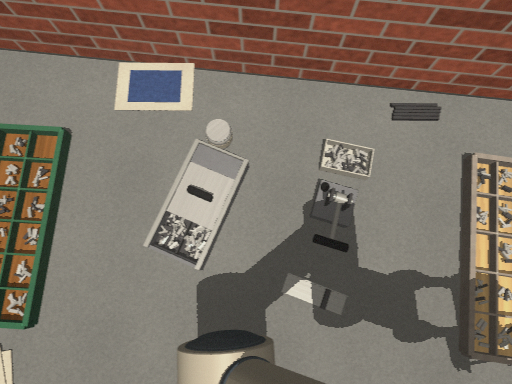

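View pics/scene0.png

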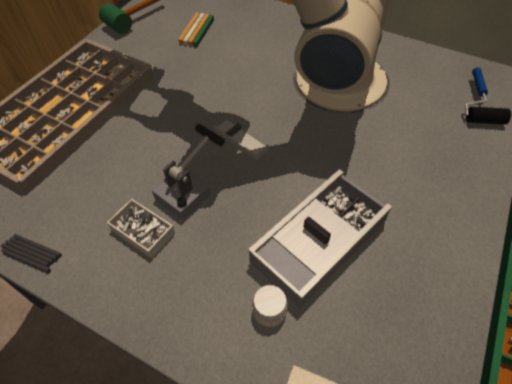

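The top view shows the shaker with its grip bar at about (200,192) and the type compartment toward (183,237). The lever bar is at about (331,242), its pivot near (340,198), and the stick at (315,294). The scene view agrees, with the grip bar at (316,230) and the lever bar at (210,134).

```bash
cat > h.py <<'E'
import numpy as np,cv2
def ray(c,uv,z):
    K,R,t=c['K'],c['R'],c['t'];o=-R.T@t
    d=R.T@np.linalg.inv(K)@np.array([uv[0],uv[1],1.]);return o+d*(z-o[2])/d[2]
def pts(c,m,d):
    v,u=np.nonzero(m&(d>0));z=d[v,u]
    P=(np.linalg.inv(c['K'])@np.stack([u*z,v*z,z])).T
    return (P-c['t'])@c['R']
def blob(p,box,thr):
    u0,v0,u1,v1=box;m=np.zeros(p.shape[:2],np.uint8)
    m[v0:v1,u0:u1]=(p[v0:v1,u0:u1].max(2)<thr)
    n,l,s,c=cv2.connectedComponentsWithStats(m);i=1+s[1:,4].argmax();return l==i
E
python3 - <<'E'
from h import *
def run(n,name,box,thr,z):
    f=np.load(n+'.npz');m=blob(f['p'],box,thr)
    P=pts(f,m,f['d']);r=cv2.minAreaRect(np.argwhere(m)[:,::-1].astype(np.float32))
    q=[ray(f,k,z)[:2] for k in cv2.boxPoints(r)]
    e=[q[1]-q[0],q[2]-q[1]];L=max(e,key=np.linalg.norm)
    print(n,name,m.sum(),r,'ctr',ray(f,r[0],z).round(4),'sizes',[np.linalg.norm(k).round(3) for k in e],'ang',np.arctan2(L[1],L[0]).round(3),'depth z',np.percentile(P[:,2],[5,50,95]).round(3),P.mean(0).round(3))
run('top','handle',(182,178,218,208),45,.092)
run('top','bar',(305,228,355,256),28,.136)
run('scene','handle',(295,210,340,250),45,.08)
run('scene','bar',(188,115,228,150),28,.126)
f=np.load('top.npz')
for n,uv,z in[('rail far L',(194,141),.067),('rail far R',(248,158),.067),('near L',(145,244),.067),('near R',(199,268),.067),('can',(219,130),.06),('stick',(315,294),.019),('pivot',(340,199),.1)]:print(n,ray(f,uv,z).round(3))
E
```

```text
top handle 7 ((190.19117736816406, 192.01470947265625), (5.830951690673828, 1.2004899978637695), 30.963754653930664) ctr [0.562  0.1822 0.092 ] sizes [np.float64(0.003), np.float64(0.015)] ang -2.004 depth z [0.075 0.086 0.091] [0.563 0.184 0.085]
top bar 123 ((333.1191711425781, 243.69700622558594), (29.67064094543457, 7.926609039306641), 17.650123596191406) ctr [ 0.47  -0.163  0.136] sizes [np.float64(0.018), np.float64(0.066)] ang -1.774 depth z [0.13  0.135 0.137] [ 0.47  -0.165  0.134]
scene handle 192 ((316.0, 231.0), (29.600000381469727, 9.600000381469727), 36.869895935058594) ctr [0.57   0.1635 0.08  ] sizes [np.float64(0.023), np.float64(0.064)] ang 1.308 depth z [0.069 0.083 0.092] [0.574 0.165 0.082]
scene bar 215 ((209.3294219970703, 134.4823455810547), (31.598957061767578, 7.516256809234619), 32.47119140625) ctr [ 0.474  -0.1569  0.126 ] sizes [np.float64(0.022), np.float64(0.087)] ang 1.37 depth z [0.126 0.133 0.136] [ 0.479 -0.153  0.132]
rail far L [0.702 0.197 0.067]
rail far R [0.671 0.053 0.067]
near L [0.427 0.277 0.067]
near R [0.385 0.139 0.067]
can [0.742 0.138 0.06 ]
stick [ 0.352 -0.15   0.019]
pivot [ 0.582 -0.18   0.1  ]
```

```bash
python3 - <<'E'
from h import *
f=np.load('top.npz');p,d=f['p'],f['d']
P=np.zeros(p.shape);K=f['K']
u,v=np.meshgrid(np.arange(512),np.arange(384))
W=(np.stack([(u-K[0,2])/K[0,0]*d,(v-K[1,2])/K[1,1]*d,d],-1)-f['t'])@f['R']
m=np.zeros(d.shape,np.uint8);m[176:210,180:222]=(W[176:210,180:222,2]>.078)
print(m.sum());r=cv2.minAreaRect(np.argwhere(m)[:,::-1].astype(np.float32))
q=[ray(f,k,.09)[:2] for k in cv2.boxPoints(r)];e=[q[1]-q[0],q[2]-q[1]];L=max(e,key=np.linalg.norm)
print(r,W[m>0].mean(0).round(4),[np.linalg.norm(k).round(3) for k in e],np.arctan2(L[1],L[0])%np.pi-np.pi/2)
m=np.zeros(d.shape,np.uint8);m[135:275,140:255]=(W[135:275,140:255,2]>.045)
m[:150,:236][:, 205:]=0
Q=W[m>0];Q=Q[np.abs(Q[:,2]-.06)<.02]
r=cv2.minAreaRect(Q[:,:2].astype(np.float32));print('shaker',r,Q.shape)
E
```

```text
191
((197.0882568359375, 195.14706420898438), (37.10795593261719, 24.011030197143555), 14.03624439239502) [0.5559 0.1529 0.1273] [np.float64(0.059), np.float64(0.092)] -0.14226820542462937
shaker ((0.5457316637039185, 0.1661766618490219), (0.15077349543571472, 0.3003752827644348), 72.99728393554688) (5127, 3)
```

```bash
python3 -m crank '0.03 0.06 0.02 0 0 -0.15 -1; 0.06 0.11 0.02 0 0 -0.3 -1; 0.09 0.16 0.02 0 0 -0.45 -1; 0.12 0.21 0.02 0 0 -0.49 -1; 0.15 0.265 0.02 0 0 -0.49 -1; 0.18 0.32 0.02 0 0 -0.49 -1; 0.21 0.37 0.02 0 0 -0.49 -1; 0.24 0.42 0.02 0 0 -0.49 -1; 0.27 0.47 0.02 0 0 -0.49 -1; 0.30 0.525 0.02 0 0 -0.49 -1; 0.33 0.58 0.02 0 0 -0.49 -1; 0.33 0.58 0.02 0 0 -0.49 -1' 20
```

```text
time: 1.6
tcp_pos: [0.4942, -0.0199, 0.2476]
tcp_rot: [0.994, -0.11, 0.0, -0.0]
wrist_force: [-0.7, -0.6, -0.1]
grip_width: 0.0005
finger_force: 0.0
```

```bash
python3 -m crank '0.03 0.042 0 0 0 -0.076 -1; 0.06 0.084 0 0 0 -0.076 -1; 0.09 0.125 0 0 0 -0.076 -1; 0.118 0.166 0 0 0 -0.076 -1; 0.118 0.166 -0.05 0 0 -0.076 -1; 0.118 0.166 -0.09 0 0 -0.076 -1; 0.118 0.166 -0.12 0 0 -0.076 -1; 0.118 0.166 -0.145 0 0 -0.076 -1; 0.118 0.166 -0.163 0 0 -0.076 -1; 0.118 0.166 -0.163 0 0 -0.076 -1'
python3 - <<'E'
from bench import arm
import cv2,numpy as np
p,d=arm.get_image("scene");cv2.imwrite('pics/s1.png',cv2.resize(p[120:320,200:430,::-1],None,fx=3,fy=3))
E
```

```text
time: 2.85
tcp_pos: [0.6102, 0.142, 0.0839]
tcp_rot: [0.989, -0.151, -0.001, 0.0]
wrist_force: [-0.3, 1.0, 0.9]
grip_width: 0.0004
finger_force: 0.0
```

View pics/s1.png

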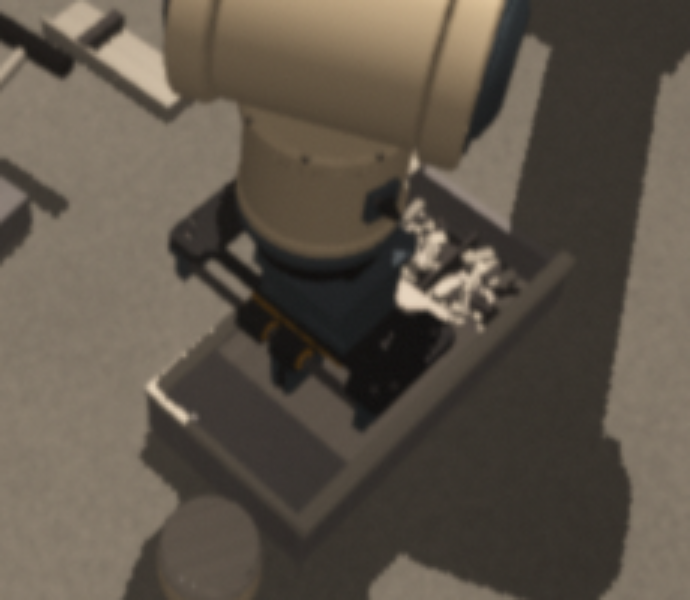

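The closed fingers stand on the cover just beyond the grip bar (around crop (290,370)), between the rails. The cover hasn't moved and the can is clear. Next I push along -x.

```bash
python3 -m crank '-0.010 0.003 0 0 0 0 -1; -0.019 0.006 0 0 0 0 -1; -0.029 0.009 0 0 0 0 -1; -0.038 0.012 0 0 0 0 -1; -0.048 0.015 0 0 0 0 -1; -0.057 0.018 0 0 0 0 -1; -0.067 0.021 0 0 0 0 -1; -0.076 0.024 0 0 0 0 -1; -0.086 0.027 0 0 0 0 -1; -0.093 0.029 0 0 0 0 -1; -0.093 0.029 0 0 0 0 -1'
```

```text
time: 4.28
tcp_pos: [0.5172, 0.1718, 0.0848]
tcp_rot: [0.989, -0.15, -0.0, 0.0]
wrist_force: [0.4, -0.2, 0.3]
grip_width: 0.0006
finger_force: 0.0
```

```bash
python3 -m crank '-0.003 0.001 0 0 0 0 -1; -0.006 0.002 0 0 0 0 -1; -0.009 0.003 0 0 0 0 -1; -0.011 0.0035 0 0 0 0 -1'; python3 -m crank '-0.003 0.001 0 0 0 0 -1; -0.006 0.002 0 0 0 0 -1;  -0.006 0.002 0 0 0 0 -1'
```

```text
time: 4.78
tcp_pos: [0.5068, 0.1752, 0.0849]
tcp_rot: [0.989, -0.151, 0.0, -0.0]
wrist_force: [1.8, -1.0, -0.3]
grip_width: -0.0
finger_force: 0.8
time: 5.15
tcp_pos: [0.5006, 0.1773, 0.0849]
tcp_rot: [0.989, -0.15, -0.0, 0.0]
wrist_force: [-0.0, -0.1, 0.5]
grip_width: 0.0006
finger_force: 0.0
```

```bash
python3 -m crank '-0.002 0.0006 0 0 0 0 -1; -0.004 0.0012 0 0 0 0 -1'; python3 -m crank '-0.002 0.0006 0 0 0 0 -1; -0.004 0.0012 0 0 0 0 -1'; python3 -m crank '-0.002 0.0006 0 0 0 0 -1; -0.004 0.0012 0 0 0 0 -1'
python3 - <<'E'
from bench import arm
import cv2,numpy as np
p,d=arm.get_image("scene");cv2.imwrite('pics/s2.png',cv2.resize(p[120:320,200:430,::-1],None,fx=3,fy=3))
E
```

```text
time: 5.4
tcp_pos: [0.4999, 0.1777, 0.0852]
tcp_rot: [0.989, -0.15, 0.003, 0.0]
wrist_force: [22.8, -17.2, -15.4]
grip_width: 0.0004
finger_force: 13.4
time: 5.65
tcp_pos: [0.4997, 0.1779, 0.0855]
tcp_rot: [0.989, -0.15, 0.006, 0.0]
wrist_force: [43.5, -32.5, -31.9]
grip_width: 0.0006
finger_force: 25.5
time: 5.9
tcp_pos: [0.4995, 0.1782, 0.0858]
tcp_rot: [0.989, -0.15, 0.009, -0.0]
wrist_force: [63.3, -49.2, -45.8]
grip_width: 0.0002
finger_force: 37.2
```

View pics/s2.png

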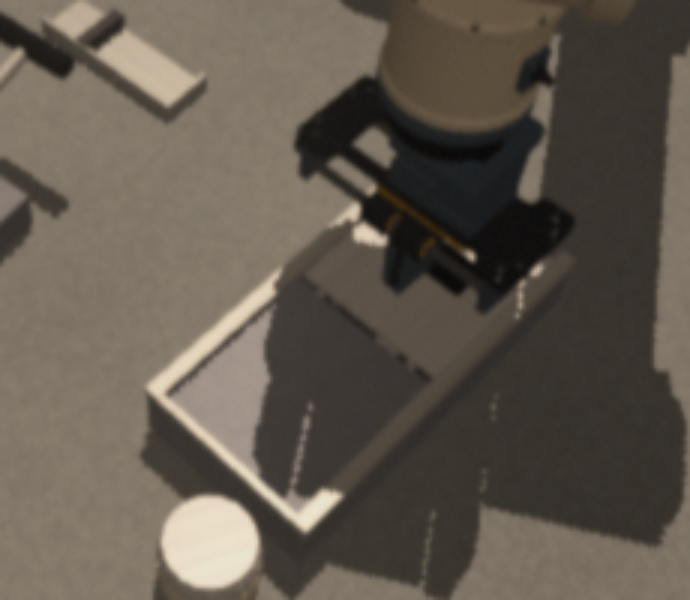

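The cover is at its stop: force jumped with no further travel, and the compartment is fully covered, with the cover's trailing edge at about crop (370,335). I'll back off and lift.

```bash
python3 -m crank '0.010 -0.003 0 0 0 0 -1; 0.016 -0.005 0 0 0 0 -1; 0.022 -0.007 0 0 0 0 -1; 0.022 -0.007 0.04 0 0 0 -1; 0.022 -0.007 0.09 0 0 0 -1; 0.022 -0.007 0.14 0 0 0 -1; 0.022 -0.007 0.14 0 0 0 -1'
python3 - <<'E'
from bench import arm
from h import *
for n in('scene','top'):
    p,d=arm.get_image(n);f=arm.get_calibration(n)
    K=f['K'];u,v=np.meshgrid(np.arange(512),np.arange(384))
    W=(np.stack([(u-K[0,2])/K[0,0]*d,(v-K[1,2])/K[1,1]*d,d],-1)-f['t'])@f['R']
    m=(W[...,2]>.115)&(W[...,2]<.15)&(abs(W[...,0]-.475)<.035)&(abs(W[...,1]+.16)<.065)&(p.max(2)<60)
    Q=W[m];r=cv2.minAreaRect(Q[:,:2].astype(np.float32));print(n,m.sum(),r,np.percentile(Q[:,2],[5,95]).round(3))
    if n=='top':cv2.imwrite('pics/t2.png',cv2.resize(p[130:330,130:400,::-1],None,fx=2.9,fy=2.9))
E
```

```text
time: 6.82
tcp_pos: [0.5124, 0.1743, 0.2286]
tcp_rot: [0.989, -0.15, 0.003, -0.001]
wrist_force: [0.4, -0.7, -0.7]
grip_width: 0.0006
finger_force: 0.0
scene 217 ((0.4771276116371155, -0.15489250421524048), (0.07859821617603302, 0.018327929079532623), 80.68653869628906) [0.126 0.136]
top 297 ((0.4724322557449341, -0.15754273533821106), (0.07771019637584686, 0.018895046785473824), 79.11507415771484) [0.128 0.137]
```

View pics/t2.png

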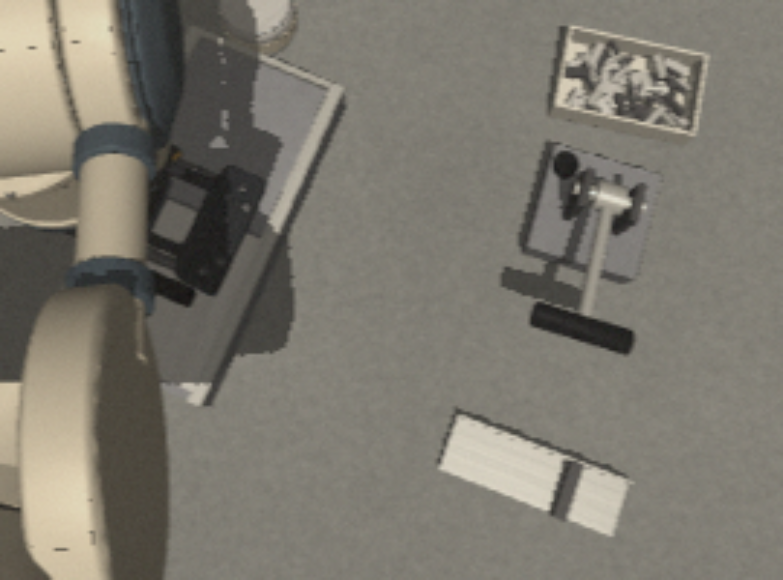

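The top view is clear: lever bar at crop (583,328), arm running up to the pivot at (610,195), and the stick and tray well clear. Both views put the bar at (0.4745,-0.156) and give matching sizes and height.

```bash
python3 -m crank '-0.007 -0.055 0 0 0 0.06 -1; -0.014 -0.11 0 0 0 0.12 -1; -0.02 -0.165 0 0 0 0.12 -1; -0.027 -0.22 0 0 0 0.12 -1; -0.034 -0.275 0 0 0 0.12 -1; -0.04 -0.33 0 0 0 0.12 -1; -0.04 -0.33 -0.03 0 0 0.12 -1; -0.04 -0.33 -0.058 0 0 0.12 -1; -0.04 -0.33 -0.058 0 0 0.12 -1'
```

```text
time: 8.05
tcp_pos: [0.469, -0.1555, 0.1645]
tcp_rot: [0.996, -0.091, -0.003, -0.001]
wrist_force: [0.1, -0.1, 0.1]
grip_width: 0.0007
finger_force: 0.0
```

```bash
python3 - <<'E'
from bench import arm
import cv2
p,d=arm.get_image("scene");cv2.imwrite('pics/s3.png',cv2.resize(p[90:310,130:400,::-1],None,fx=2.7,fy=2.7))
E
```

```text
(no output)
```

View pics/s3.png

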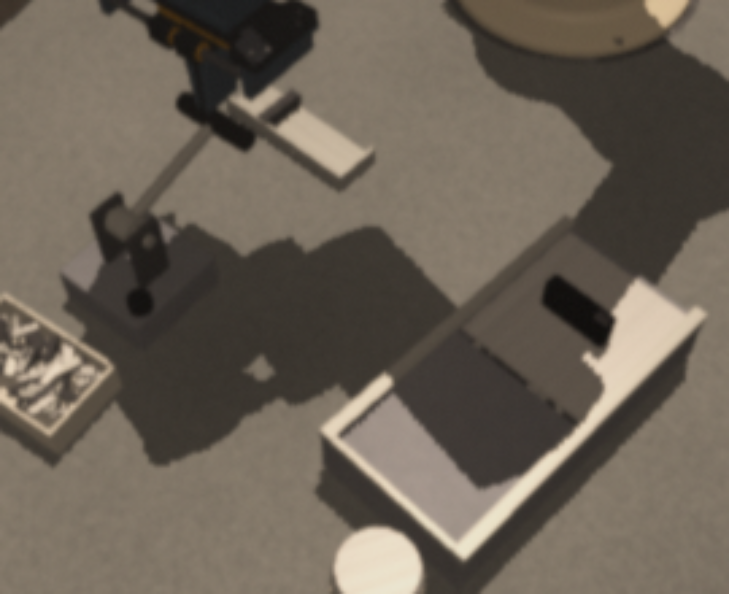

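The cover is fully home (grip bar at crop (578,310), no type visible) and the fingers are centred over the lever bar at (212,115). Now the press.

```bash
python3 -m crank '0.003 0 -0.008 0 0 0 -1; 0.003 0 -0.014 0 0 0 -1; 0.003 0 -0.020 0 0 0 -1; 0.003 0 -0.025 0 0 0 -1; 0.003 0 -0.030 0 0 0 -1; 0.003 0 -0.035 0 0 0 -1; 0.003 0 -0.040 0 0 0 -1; 0.003 0 -0.0455 0 0 0 -1; 0.003 0 -0.0455 0 0 0 -1; 0.003 0 -0.0455 0 0 0 -1; 0.003 0 -0.0455 0 0 0 -1'
```

```text
time: 9.48
tcp_pos: [0.4735, -0.1562, 0.1214]
tcp_rot: [0.996, -0.091, -0.0, -0.0]
wrist_force: [-4.1, 1.3, 7.7]
grip_width: 0.0003
finger_force: 3.5
```

```bash
python3 -m crank '0 0 -0.002 0 0 0 -1; 0 0 -0.002 0 0 0 -1; 0 0 -0.002 0 0 0 -1; 0 0 -0.002 0 0 0 -1'
python3 - <<'E'
from bench import arm
import cv2
from h import *
p,d=arm.get_image("scene");f=arm.get_calibration("scene")
K=f['K'];u,v=np.meshgrid(np.arange(512),np.arange(384))
W=(np.stack([(u-K[0,2])/K[0,0]*d,(v-K[1,2])/K[1,1]*d,d],-1)-f['t'])@f['R']
y=W[...,1]+.156
m=(abs(W[...,0]-.472)<.02)&(abs(y)>.022)&(abs(y)<.038)&(W[...,2]>.07)&(W[...,2]<.13)&(p.max(2)<60)
print(m.sum(),np.percentile(W[m][:,2],[5,50,95]).round(3))
o=arm.observe();print(o['wrist_force'],o['time'],o['finger_force'])
E
```

```text
time: 9.98
tcp_pos: [0.4734, -0.1562, 0.1194]
tcp_rot: [0.996, -0.091, -0.0, -0.0]
wrist_force: [-4.8, 0.5, 7.3]
grip_width: 0.0007
finger_force: 3.6
66 [0.095 0.102 0.106]
[-4.51568543  0.82367636  7.80195823] 10.025 3.6108465492725372
```

The bar's top measures 0.105–0.106 m, which puts the lever level, and the push is steady at about 8 N.

```bash
python3 -c "
from bench import arm
print(arm.sign_off())"
```

```text
the job is handed in; nothing more can be done
None
```

I slid the cover fully home, then pressed the lever to about half travel and handed the job in at about 10 s, still holding it with roughly 8 N; the final verdict was not reported back.

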